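# Pull the snug purge cap off a pipe stub

## Task

Pull the round cap off its pipe stub with the C-shaped puller: slide the fork in under the cap until the stop in its slot rests firmly against the neck, pull straight up until the cap pops off, then stand the puller upright in the shallow tray with the cap still sitting in it, and let go. Work gently: do not push or pull hard on the stub or the cap, never take the cap in the gripper, do not let it drop, and do not disturb the square-blocked stub or the other things on the bench.

Things in the scene. Friction and masses are not known exactly. Their poses are not given: they have to be found in the camera images.
- stub: Fixed steel pipe stub on a 100 mm square, 12 mm base plate. Origin: under the plate, on the pipe's axis, z up. Flat round shoulder, diameter 84, top at 60 mm; bare neck, diameter 22, from 60 to 86 mm carries the cap. Sprung balls in the neck hold the cap: it comes off straight up at 8 to 16 N, after some 4 mm of lift, with a small hop, then is loosely guided until its underside is above 86 mm.
- neck: The bare upright neck of the stub, diameter 22, 26 mm high. Origin: on its axis at its foot, level with the shoulder's top face.
- shoulder (a point): The stub's axis at the flat upper face of the shoulder, 60 mm above the stub's origin.
- cap: Round ribbed aluminium cap, diameter 45, height 30 mm, 55 to 85 g, open below with a 25 mm bore 20 mm deep. Origin: centre of its underside, z up. Seated, its flat underside is 66 mm above the stub's origin, so a gap of 6 mm, with only the neck in it, lies between it and the shoulder.
- puller: C-shaped steel puller, 200 to 280 g, standing on its fork. Origin: fork underside, below the grip; z up, x to the tine tips. Fork x -38 to 26 mm, 50 wide, 4 thick (tips 2.5 from x 17). Slot 28 wide; a rubber-faced stop jammed in it at a place not told: pushed home on the neck, the stub's axis is at x = -5 to 8, to be found by feel. Spine x -38 to -30. Arm z 50 to 58, to x 12.
- puller_grip (a point): Centre of the puller's grip, an upright black block 24 x 24 mm, from z = 58 to 114 mm above the fork's underside, centred right above the puller's origin; this point is at z = 88 mm.
- tray: Fixed shallow aluminium tray, 150 x 150 mm outside, walls 3 mm thick and 14 mm high, floor 3 mm thick. Origin: centre of the underside.
- blank: Another pipe stub like the first (same plate, pipe and shoulder) but blocked by a square 44 mm aluminium block directly on the shoulder, top at 94 mm (stud to 100 mm). Fixed; leave alone. It may stand to either side of the capped stub, 200 mm away or so.
- wrench: Loose wrench lying at the back; a bystander. Origin: underside.
- flange: Loose steel ring, diameter 64, 14 mm high; a bystander. Origin: underside.
- offcut: Loose upright tube offcut, diameter 38, 60 mm high; a bystander. Origin: underside.
- angle: Loose L-shaped welding angle block, 70 x 70 mm, 70 mm high; a bystander. Origin: underside.
- spray: Loose can, diameter 56, 110 mm high; a bystander. Origin: underside.
- brush: Loose brush lying on the bench; a bystander. Origin: underside.
- cup: Loose steel cup, diameter 70, 80 mm high; a bystander. Origin: underside.
Not all that is in view belongs to the job. Leave any blue or turquoise look-alike of the puller alone.

How it is judged:
By the outcome, as a careful person would: the job done as asked, in the order asked, and still so for the second after the job is handed in, with the robot touching nothing.
It also fails if it takes over 72 s, if anything falls off the work surface, if the arm or the gripper's body presses on something with over 40 N, if the wrist force passes 120 N, or if a joint passes its speed limit or range.

## Robot

A 7-joint arm with a two-finger parallel gripper is mounted at the origin on the work surface. World frame = base frame: x ahead of the robot, y to its left, z up, the work surface at z = 0. Lengths are in mm, angles in rad, forces in N, time in s.
With the tool pointing down it reaches from about 425 to 825 mm from the base axis. Payload 3.6 kg.
Tool frame: the origin (TCP) lies between the finger pads; the fingertips stand 8 mm ahead of it and the grasp point (between the pads) lies 11 mm behind it; z points along the fingers, y is the direction in which the jaws open and shut (so a half turn about z gives the same grasp; the last joint's range is limited). The gripper opens to 85 mm and grips with 20 to 120 N. Pads are 22 mm wide; open, the fingers measure 114 mm over their backs; the gripper's body (76 mm by 85 mm) begins 54 mm behind the grasp point. The pads swing forward as they close: fully open they stand 13 mm farther back than shut.
Start: joints at [1.083, 0.615, -0.013, 1.423, 0.008, 1.103, -0.04], TCP at [289.62, -581.877, 201.497] pointing down, gripper open.
Joint ranges: [-3.12, 3.12], [-0.3, 2.06], [-1.34, 1.32], [0.26, 2.42], [-1.36, 4.5], [0.01, 1.98], [-2.84, 2.84]. Speed limits (rad/s): [2.79, 2.79, 3.14, 3.14, 3.14, 3.14, 3.14].

## Interface

Orientations are given as a unit quaternion [w, x, y, z].
In Python, from cell import r gives the robot as it stands.
- The arm moves only by the tool move_arm, never from a script. Its argument "commands" is one flat list of numbers, 4 for each row, row after row: the shift along the tool's x, y, z in m, then the turn about the tool's z in rad. In form: [dx, dy, dz, turn, dx, dy, dz, turn, ...]. A call has 1 to 12 rows; each row is the pose to reach, as a shift and turn from the pose measured when the call began, along the tool's axes at that moment; what a row does not reach only later rows make up. A row lasts 1/10 s, in which the tool goes at most 50 mm and 8.59 degrees, less where a joint would pass 70% of its speed; a pose out of reach is approached as far as the arm can. A call with a gripper value outside its range is refused whole. "fingers" is the finger opening in m, from 0 to 0.0854, set as the call begins (left out, the last holds). The fingers move at their own pace and stop on an object; "newtons" is the grip in N (left out, the last holds). Time passes only in rows, so rows that repeat a pose let the fingers close. It gives the time, the measured TCP pose, the force and the opening at its end, in the units of the state.
- r.read_state(): the state, without advancing time (a new reading comes with each control period).
- r.camera(name): name is "scene" or "top" or "wrist"; returns (picture, depth): 384x512x3 uint8, blue, green, red; 384x512 float32, mm along the optical axis (not along the pixel's ray), 0 where there is no reading.
- r.camera_info(name): a dict with "fx", "fy", "cx", "cy" (pixels), "rvec" (rotation vector, rad) and "tvec" (3), from world to camera coordinates, as OpenCV has them. Camera axes: x right, y down, z forward; pixel columns grow to the right and rows downward; lengths in mm; the calibration is good to about 2 mm. A picture is of the moment at which its call begins: read the wrist's pose just before it. camera_info takes no time and is no camera call; for the wrist camera it gives the pose at the moment of the call.
- r.hand_in(): hands the job in, once; it reports no verdict.
The state is a dict: "time_s": time; "joint_pos": joint angles; "qvel": joint speeds; "joint_efforts": joint torques, N m; "tool_pos": TCP position; "tool_rot": TCP orientation; "force": force on the tool from outside, world axes, zero at the start; "ft_torque": the same for the moment, N m; "grip_width": finger opening in mm.
Only numpy, scipy, OpenCV 4.12 (cv2) and the standard library are available. Lean on these libraries where they do the work, as an engineer would, in place of code of your own. Each camera call takes 0.05 s, during which the arm holds its last target.

## Working session

There is one attempt and no reset: what is moved stays moved. The work goes in short steps, Python scripts to look and compute and a tool call to move; the robot and the scene stay as the last step left them, time stands still between calls to the robot, and variables do not carry over. Pictures are saved under pics/ and viewed, and the job is handed in when it is done.

Besides the shell and the picture viewer there is one more tool, called after "Call:" in YAML: its name, and indented under it one key for each argument. move_arm: Moves the arm, as the interface text tells. Its arguments: {"type":"object","properties":{"commands":{"type":"array","items":{"type":"number"}},"fingers":{"type":"number"},"newtons":{"type":"number"}},"required":["commands"]}

```bash
ls; mkdir -p pics; cat > h.py <<'E'
from cell import r
import numpy as np, cv2
from scipy.spatial.transform import Rotation as R
def cloud(name):
    img,d=r.camera(name); i=r.camera_info(name)
    v,u=np.mgrid[0:384,0:512]
    P=np.stack([(u-i['cx'])/i['fx']*d,(v-i['cy'])/i['fy']*d,d],-1).astype(float)
    M=cv2.Rodrigues(np.array(i['rvec'],float))[0]
    W=(P-np.array(i['tvec'],float).ravel())@M
    W[d==0]=np.nan
    return img,d,W
E
python3 - <<'E'
from h import *
print(r.read_state())
for n in ['scene','top','wrist']:
    img,d,W=cloud(n); cv2.imwrite(f'pics/{n}0.png',img); np.save(f'{n}0.npy',W)
    i=r.camera_info(n); print(n,i)
E
```

```text
pics
{'time_s': 0.0, 'joint_pos': array([ 1.08249802,  0.61592741, -0.01259044,  1.42492418,  0.0080512 ,
        1.10342363, -0.04039323]), 'qvel': array([-0.00146011,  0.00156068, -0.00051965, -0.00092637, -0.00019156,
        0.00021243,  0.00039174]), 'joint_efforts': array([ 3.04965636e-05, -4.69220495e+01,  2.59329155e-01, -1.71038353e+01,
        9.96145362e-03,  9.76198877e-03,  6.96923351e-06]), 'tool_pos': array([ 289.23550439, -581.1387455 ,  200.32463988]), 'tool_rot': array([-1.28053010e-03,  9.73456709e-01,  2.28867434e-01, -3.06683884e-04]), 'force': array([-0.40944862, -0.21945243, -0.41077197]), 'ft_torque': array([-0.03816393, -0.01687284, -0.06460665]), 'grip_width': 85.20753329599103}
scene {'fx': 400.48286960354375, 'fy': 400.48286960354375, 'cx': 260.1851201259989, 'cy': 192.77311331433836, 'rvec': array([ 0.95380278,  2.50802198, -0.98573387]), 'tvec': array([ 438.16459482, -204.71889259, 1556.19991589])}
top {'fx': 438.0063671809387, 'fy': 438.0063671809387, 'cx': 247.82052310707348, 'cy': 201.97888900477915, 'rvec': array([ 2.17634757, -2.12029466,  0.15496222]), 'tvec': array([ -19.3880149 ,  566.75179426, 1364.41223234])}
wrist {'fx': 297.9437120521316, 'fy': 297.9437120521316, 'cx': 259.6943825194234, 'cy': 195.31632139603332, 'rvec': array([-2.44918304,  1.51575199,  0.22814871]), 'tvec': array([-649.08983653,  -38.14621251,  379.87730511])}
```

View pics/scene0.png

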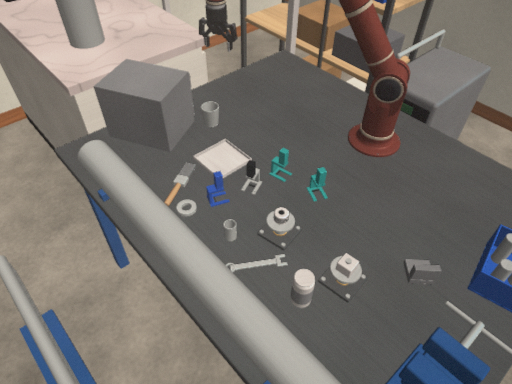

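View pics/top0.png

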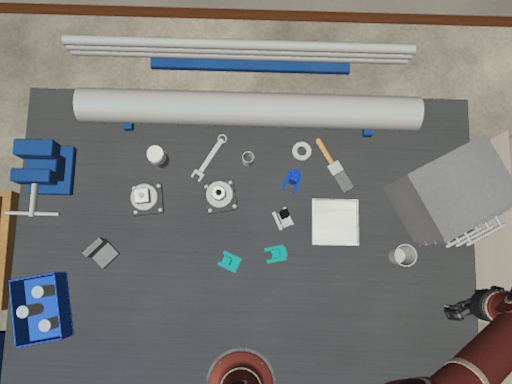

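View pics/wrist0.png

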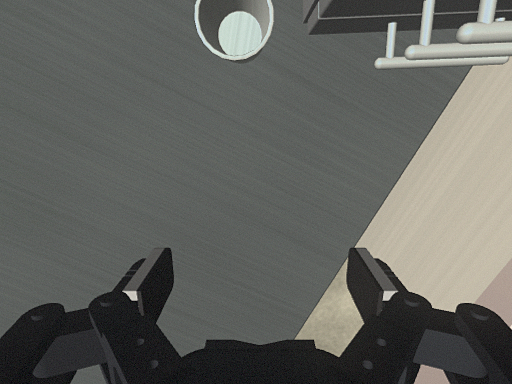

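The top view shows the capped stub at about (220,194), the blank at (145,197), the steel and black puller at (284,217) and the tray at (335,222). The blue and teal C-shapes are decoys. I'll measure these now.

```bash
python3 - <<'E'
from h import *
W=np.load('top0.npy'); img=cv2.imread('pics/top0.png')
def reg(n,u0,u1,v0,v1,zl,zh):
    w=W[v0:v1,u0:u1].reshape(-1,3); w=w[(w[:,2]>zl)&(w[:,2]<zh)]
    if len(w)<3: print(n,'few');return
    print(n,len(w),'med',np.median(w,0).round(1),'min',w.min(0).round(1),'max',w.max(0).round(1))
    c,s,a=cv2.minAreaRect(w[:,:2].astype(np.float32)); print('   rect',np.round(c,1),np.round(s,1),round(a,1))
reg('bench',240,270,225,240,-20,20)
reg('captop',200,240,175,215,88,110)
reg('shoulder',200,240,175,215,52,70)
reg('plate',195,245,170,220,8,20)
reg('grip',268,300,200,235,100,125)
reg('fork',268,300,200,235,2,12)
reg('armz',268,300,200,235,45,70)
reg('traywall',305,365,190,255,8,22)
reg('trayfloor',305,365,190,255,1,7)
reg('blank',130,160,180,212,85,105)
c=cv2.resize(img[150:270,180:380],None,fx=4,fy=4,interpolation=cv2.INTER_CUBIC);cv2.imwrite('pics/topc.png',c)
s=cv2.imread('pics/scene0.png');cv2.imwrite('pics/scenec.png',cv2.resize(s[130:260,190:340],None,fx=4,fy=4,interpolation=cv2.INTER_CUBIC))
E
```

```text
bench 448 med [ 4.744e+02 -2.900e+01  2.000e-01] min [450.2 -76.9 -10.9] max [498.7  19.   10.4]
   rect [474.5 -29.1] [46.9 95.2] 1.4
captop 162 med [588.7  88.1  96.4] min [567.1  66.9  88.1] max [610.4 110.3 103.3]
   rect [589.6  88.6] [42.2 42.8] 73.9
shoulder 368 med [583.4  86.1  60.3] min [548.1  49.1  52.5] max [630.1 129.1  69.6]
   rect [589.1  88.8] [81.  79.9] 3.8
plate 383 med [571.3  82.4  12.6] min [530.6  10.3   8. ] max [674.5 172.7  19.7]
   rect [598.1  98.8] [162.7 138.9] 83.6
grip 69 med [ 528.7 -114.8  114. ] min [ 513.8 -130.2  100.7] max [ 541.3 -100.2  118.9]
   rect [ 528.2 -115.3] [23.4 24.3] 25.5
fork 301 med [ 524.6 -111.3    3.6] min [ 468.8 -173.8    2. ] max [583.3 -70.8  12. ]
   rect [ 526.1 -123.1] [112.7 102.3] 1.3
armz 99 med [ 507.4 -123.2   58. ] min [ 488.1 -142.3   45.4] max [534.7 -97.6  68.5]
   rect [ 516.6 -120.7] [49.7 30. ] 24.1
traywall 306 med [ 519.2 -293.7   12. ] min [ 428.2 -364.6    8. ] max [ 619.4 -196.4   20.8]
   rect [ 523.4 -278.8] [190.  168.5] 1.5
trayfloor 1909 med [ 514.8 -288.9    3.4] min [ 407.4 -387.9    1. ] max [ 622.6 -192.5    7. ]
   rect [ 514.9 -290.7] [213.  196.3] 0.7
blank 207 med [574.1 324.9  95. ] min [550.  303.2  86.2] max [598.3 349.2 104.1]
   rect [574.3 326.7] [44.4 44.4] 8.1
```

View pics/topc.png

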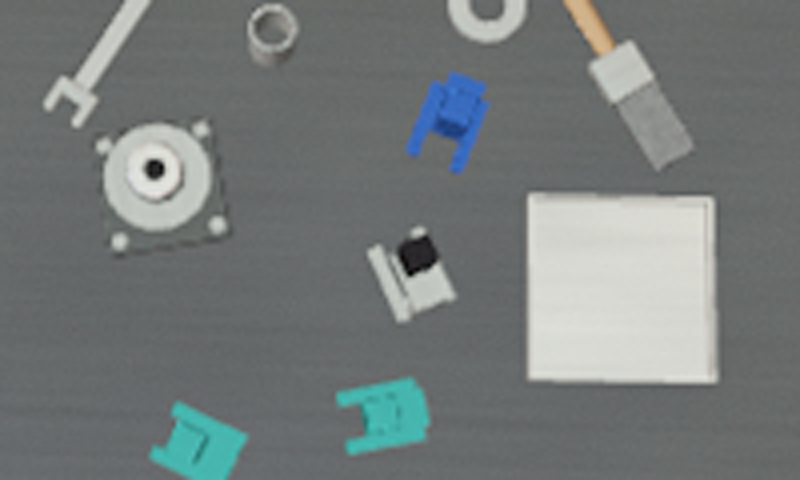

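View pics/scenec.png

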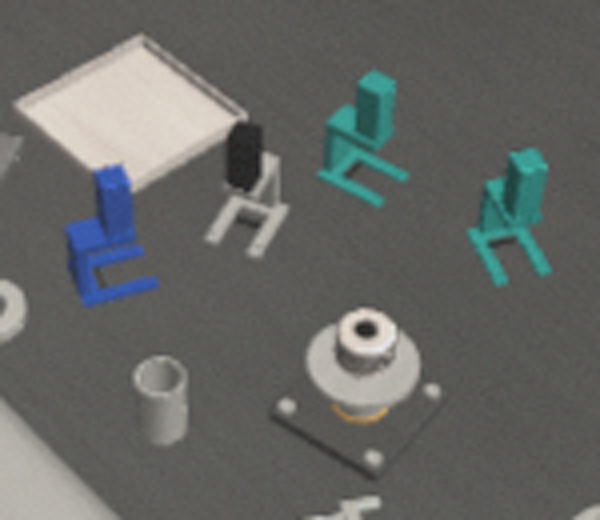

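```bash
cat >> h.py <<'E'
def show(name,out,crop=None,f=1):
    img,d,W=cloud(name); np.save(out+'.npy',W)
    if crop: a,b,c,e=crop; img=img[a:b,c:e]
    cv2.imwrite(f'pics/{out}.png',cv2.resize(img,None,fx=f,fy=f,interpolation=cv2.INTER_CUBIC)); return W
def st():
    s=r.read_state(); q=s['tool_rot']; Rt=R.from_quat([q[1],q[2],q[3],q[0]]).as_matrix()
    yaw=np.degrees(np.arctan2(Rt[1,0],Rt[0,0]))
    print('t',round(s['time_s'],2),'pos',s['tool_pos'].round(2),'toolx yaw',round(yaw,2),'tilt',Rt[:2,2].round(4),'F',s['force'].round(2),'T',s['ft_torque'].round(3),'w',round(s['grip_width'],2),'j',s['joint_pos'].round(2))
    return s,Rt,yaw
def go(target,yaw=None):
    s,Rt,y=st(); d=Rt.T@(np.array(target)-s['tool_pos'])/1000
    t=0 if yaw is None else ((y-yaw+180)%360-180)  # tool z down: +turn lowers world yaw
    print('cmd',d.round(4),'turn',round(np.radians(t),3))
E
python3 - <<'E'
from h import *
W=np.load('top0.npy'); w=W[130:260,380:512].reshape(-1,3)
b=w[w[:,2]>120]; print('box',len(b),b.min(0),b.max(0)); 
for yb in range(-650,-300,50):
    q=b[(b[:,1]>yb)&(b[:,1]<yb+50)]
    if len(q): print(yb,q[:,0].min().round(),q[:,2].max().round())
c=W[235:275,385:420].reshape(-1,3); c=c[(c[:,2]>60)&(c[:,2]<95)];print('cup',np.median(c,0),c.max(0),c.min(0))
for k in range(2): go([515,-121,230],115)
E
```

```text
box 8439 [ 422.743503   -799.73721965  120.02950989] [ 797.77444817 -449.06944094  228.94425131]
-650 439.0 228.0
-600 444.0 227.0
-550 455.0 229.0
-500 538.0 227.0
-450 632.0 204.0
cup [ 412.2402185  -502.55107638   76.69456084] [ 473.61374509 -455.6230726    85.18424004] [ 379.24892672 -540.36249021   60.02746303]
t 0.15 pos [ 289.36 -581.32  200.61] toolx yaw 26.46 tilt [-0.0009  0.0018] F [-0.19 -0.43 -0.15] T [ 0.028 -0.003  0.007] w 85.14 j [ 1.08  0.62 -0.01  1.42  0.01  1.1  -0.04]
cmd [ 0.4071 -0.3116 -0.0288] turn -1.545
t 0.15 pos [ 289.36 -581.32  200.61] toolx yaw 26.46 tilt [-0.0009  0.0018] F [-0.19 -0.43 -0.15] T [ 0.028 -0.003  0.007] w 85.14 j [ 1.08  0.62 -0.01  1.42  0.01  1.1  -0.04]
cmd [ 0.4071 -0.3116 -0.0288] turn -1.545
```

```bash
python3 - <<'E'
from h import *
go([555,-180,270],115)
E
```

```text
t 0.15 pos [ 289.36 -581.32  200.61] toolx yaw 26.46 tilt [-0.0009  0.0018] F [-0.19 -0.43 -0.15] T [ 0.028 -0.003  0.007] w 85.14 j [ 1.08  0.62 -0.01  1.42  0.01  1.1  -0.04]
cmd [ 0.4166 -0.241  -0.0689] turn -1.545
```

Call:
move_arm:
  commands: [0.03, -0.015, -0.03, -0.1, 0.07, -0.035, -0.05, -0.25, 0.11, -0.06, -0.069, -0.4, 0.15, -0.085, -0.069, -0.55, 0.19, -0.11, -0.069, -0.7, 0.23, -0.135, -0.069, -0.85, 0.27, -0.16, -0.069, -1.0, 0.31, -0.18, -0.069, -1.15, 0.35, -0.2, -0.069, -1.3, 0.39, -0.225, -0.069, -1.45, 0.417, -0.241, -0.069, -1.545, 0.417, -0.241, -0.069, -1.545]

```text
time_s: 1.35
tool_pos: [557.7, -172.7, 269.9]
tool_rot: [-0.002, 0.532, 0.846, 0.003]
force: [0.5, 0.1, -0.4]
grip_width: 85.7
```

```bash
python3 - <<'E'
from h import *
st(); show('wrist','w1')
E
```

```text
t 1.35 pos [ 557.69 -172.65  269.93] toolx yaw 115.67 tilt [0.0006 0.0069] F [ 0.55  0.1  -0.43] T [ 0.017  0.001 -0.007] w 85.71 j [ 0.56  0.49 -0.48  1.51  0.23  1.2   0.5 ]
```

View pics/w1.png

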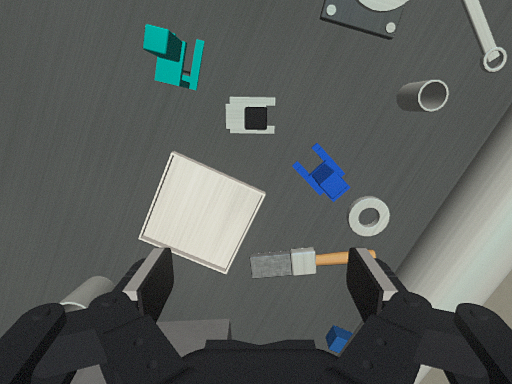

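The wrist view shows the puller at about (250,115), with its tines pointing right in the image. The stub plate is at (365,10) and the tray at (205,210).

```bash
python3 - <<'E'
from h import *
W=np.load('w1.npy'); img=cv2.imread('pics/w1.png')
w=W[85:145,215:285]
def rect(m,n):
    p=w[m][:,:2].astype(np.float32); c,s,a=cv2.minAreaRect(p); print(n,len(p),np.round(c,1),np.round(s,1),round(a,1),'zmed',np.median(w[m][:,2]).round(1))
g=(w[...,2]>108)&(w[...,2]<120); rect(g,'grip')
a=(w[...,2]>52)&(w[...,2]<64); rect(a,'arm'); rect(a|g,'arm+grip')
f=(w[...,2]>1.8)&(w[...,2]<8); rect(f,'fork?')
# yaw by edges: colour mask of puller
cr=img[85:145,215:285]; gray=cv2.cvtColor(cr,cv2.COLOR_BGR2GRAY)
m=(gray>120)
print('bench',np.nanmedian(W[40:70,220:300,2]))
fm=m&(w[...,2]<15); rect(fm,'fork bright')
t=W[150:275,135:270]; mm=(t[...,2]>9)&(t[...,2]<19)
p=t[mm][:,:2].astype(np.float32); print('tray',cv2.minAreaRect(p))
E
```

```text
grip 503 [ 526.5 -123.5] [22.8 22.9] 25.3 zmed 114.4
arm 529 [ 514.4 -129.2] [49.1 29.1] 25.3 zmed 58.8
arm+grip 1032 [ 514.5 -129.1] [49.4 29.1] 25.3 zmed 60.3
fork? 759 [ 517.6 -128.5] [101.   81.5] 25.4 zmed 3.9
bench 0.33011746242923806
fork bright 578 [ 518.1 -128. ] [71.1 51.1] 24.3 zmed 4.4
tray ((543.7329711914062, -297.07391357421875), (213.3001708984375, 151.3590545654297), 0.23034827411174774)
```

```bash
sed -i 's/    img,d=r.camera(name); i=r.camera_info(name)/    i=r.camera_info(name); img,d=r.camera(name)/' h.py; cat > meas.py <<'E'
from h import *
st(); W=show('wrist','w2'); st()
img=cv2.imread('pics/w2.png')
w=W[75:150,200:300]
def rect(m,n):
    p=w[m][:,:2].astype(np.float32); c,s,a=cv2.minAreaRect(p); print(n,len(p),np.round(c,1),np.round(s,1),round(a,1),'zmed',np.median(w[m][:,2]).round(1))
g=(w[...,2]>108)&(w[...,2]<120); rect(g,'grip')
a=(w[...,2]>52)&(w[...,2]<64); rect(a,'arm')
gray=cv2.cvtColor(img[75:150,200:300],cv2.COLOR_BGR2GRAY)
rect((gray>120)&(w[...,2]<15),'fork bright')
E
python3 meas.py
```

```text
t 1.4 pos [ 556.18 -176.67  269.72] toolx yaw 115.3 tilt [-0.0012  0.0035] F [-0.36 -0.73  0.78] T [-0.052  0.004 -0.01 ] w 85.4 j [ 0.57  0.49 -0.47  1.51  0.23  1.2   0.5 ]
t 1.45 pos [ 555.18 -179.51  269.59] toolx yaw 115.04 tilt [-0.0021  0.0016] F [ 0.3  -0.67 -1.  ] T [-0.075 -0.017  0.018] w 85.29 j [ 0.57  0.49 -0.47  1.51  0.23  1.2   0.5 ]
grip 504 [ 527.7 -119.4] [23.4 22.8] 25.7 zmed 114.8
arm 541 [ 515.7 -124.5] [50.  28.9] 25.3 zmed 58.9
fork bright 578 [ 519.5 -123. ] [70.3 49.5] 25.4 zmed 4.6
```

```bash
python3 meas.py; python3 - <<'E'
from h import *
go([528.5,-116,150],115)
E
```

```text
t 1.45 pos [ 555.18 -179.51  269.59] toolx yaw 115.04 tilt [-0.0021  0.0016] F [ 0.3  -0.67 -1.  ] T [-0.075 -0.017  0.018] w 85.29 j [ 0.57  0.49 -0.47  1.51  0.23  1.2   0.5 ]
t 1.5 pos [ 554.64 -181.12  269.6 ] toolx yaw 114.88 tilt [-0.0024  0.0007] F [-0.41 -0.06  0.49] T [-0.069  0.053  0.006] w 85.17 j [ 0.57  0.49 -0.47  1.51  0.23  1.2   0.5 ]
grip 543 [ 527.6 -119.3] [23.7 23.7] 25.2 zmed 114.8
arm 518 [ 515.7 -125.1] [48.7 29.9] 25.0 zmed 58.9
fork bright 585 [ 498.7 -127.1] [120.5  60.6] 13.5 zmed 4.5
t 1.5 pos [ 554.64 -181.12  269.6 ] toolx yaw 114.88 tilt [-0.0024  0.0007] F [-0.41 -0.06  0.49] T [-0.069  0.053  0.006] w 85.17 j [ 0.57  0.49 -0.47  1.51  0.23  1.2   0.5 ]
cmd [0.0699 0.0039 0.1197] turn -0.002
```

Call:
move_arm:
  commands: [0.03, 0.002, 0.0, 0.0, 0.068, 0.003, 0.02, -0.002, 0.0685, 0.003, 0.06, -0.004, 0.0685, 0.003, 0.1, -0.004, 0.0685, 0.003, 0.12, -0.004, 0.0685, 0.003, 0.12, -0.004, 0.0685, 0.003, 0.12, -0.004, 0.0685, 0.003, 0.12, -0.004]

```text
time_s: 2.3
tool_pos: [529.4, -118.6, 151.3]
tool_rot: [0.0, 0.537, 0.843, 0.0]
force: [1.0, 0.2, 0.4]
grip_width: 85.4
```

```bash
python3 - <<'E'
from h import *
go([528,-117,80],115.2); show('wrist','w3')
E
```

```text
t 2.3 pos [ 529.45 -118.55  151.33] toolx yaw 115.01 tilt [ 0.0009 -0.0002] F [0.98 0.22 0.43] T [ 0.02   0.006 -0.044] w 85.4 j [ 0.47  0.54 -0.45  1.79  0.29  0.87  0.33]
cmd [ 0.0021 -0.0007  0.0713] turn -0.003
```

View pics/w3.png

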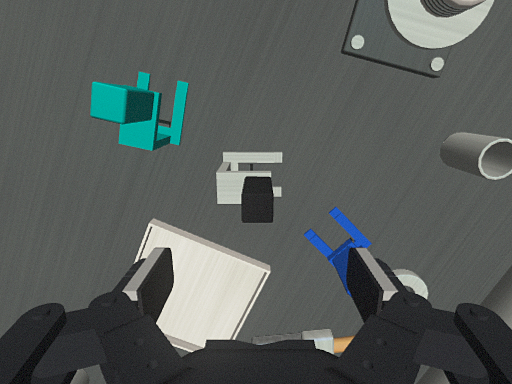

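The black grip is at about (257,200), centred between the fingers. The blue decoy is near the right finger at (350,265), so I'll check that clearance.

```bash
python3 - <<'E'
from h import *
s,Rt,y=st()
W=np.load('w3.npy'); img=cv2.imread('pics/w3.png')
hsv=cv2.cvtColor(img,cv2.COLOR_BGR2HSV)
m=(hsv[...,0]>105)&(hsv[...,0]<130)&(hsv[...,1]>120)
m[:, :290]=0; m[:200]=0
p=W[m]; p=p[np.isfinite(p[:,0])]; print('blue',len(p),p.min(0),p.max(0))
b=p[p[:,2]>65]; q=(b-s['tool_pos'])@Rt; print(len(b),'tool frame',q.min(0),q.max(0))
g=W[150:230,235:285].reshape(-1,3); g=g[(g[:,2]>110)&(g[:,2]<118)]; print('grip',cv2.minAreaRect(g[:,:2].astype(np.float32)),np.median(g[:,2]))
q=(g-s['tool_pos'])@Rt; print(q.min(0),q.max(0))
T=np.load('top0.npy')[165:200,278:305].reshape(-1,3); T=T[T[:,2]>20]; print('blue top',T.min(0),T.max(0)); 
T=T[T[:,2]>65];q=(T-s['tool_pos'])@Rt; print(q.min(0),q.max(0))
E
```

```text
t 2.35 pos [ 529.46 -118.37  151.41] toolx yaw 115.03 tilt [ 0.0011 -0.0002] F [-0.96  0.17 -0.17] T [ 0.033 -0.007  0.036] w 85.3 j [ 0.47  0.54 -0.45  1.79  0.29  0.87  0.33]
blue 1496 [ 542.27747023 -175.7745882    -0.89217613] [686.22598314 -81.55460147 270.57885622]
398 tool frame [ -75.56938042   18.84024528 -119.12892586] [12.35678107 86.38256238 86.46140984]
grip ((527.398681640625, -118.59257507324219), (23.635700225830078, 23.852569580078125), 24.485498428344727) 114.84308091039505
[-11.32125992 -13.8604965   34.67379803] [12.60630279  9.72167368 41.38999292]
blue top [ 623.91214915 -169.25498621   49.99571939] [ 678.37689    -127.51275276  121.68347255]
[-84.96795371  73.64385382  29.83989731] [-55.06686095 103.95673656  84.86979933]
```

Call:
move_arm:
  commands: [0.0, -0.001, 0.02, -0.003, 0.0005, -0.002, 0.045, -0.003, 0.0005, -0.002, 0.06, -0.003, 0.0005, -0.002, 0.071, -0.003, 0.0005, -0.002, 0.071, -0.003, 0.0005, -0.002, 0.071, -0.003, 0.0005, -0.002, 0.071, -0.003]

```text
time_s: 3.05
tool_pos: [528.5, -118.8, 81.5]
tool_rot: [0.002, 0.536, 0.844, 0.001]
force: [0.4, -0.7, -0.6]
grip_width: 85.7
```

Call:
move_arm:
  commands: [0, 0, 0, 0, 0, 0, 0, 0, 0, 0, 0, 0, 0, 0, 0, 0, 0, 0, 0, 0, 0, 0, 0, 0, 0, 0, 0, 0, 0, 0, 0, 0]
  fingers: 0.0
  newtons: 60

```text
time_s: 3.85
tool_pos: [528.5, -118.9, 81.9]
tool_rot: [0.002, 0.536, 0.844, 0.001]
force: [-2.0, -0.6, 5.3]
grip_width: 20.9
```

```bash
python3 - <<'E'
from h import *
st(); show('wrist','w4'); show('scene','s4',(110,280,180,360),4);st()
E
```

```text
t 3.85 pos [ 528.5  -118.91   81.91] toolx yaw 115.19 tilt [ 0.0036 -0.001 ] F [-1.97 -0.63  5.3 ] T [-0.011  0.357  0.03 ] w 20.91 j [ 0.44  0.63 -0.4   1.87  0.36  0.71  0.28]
t 3.95 pos [ 528.53 -118.93   81.91] toolx yaw 115.2 tilt [ 0.0036 -0.001 ] F [-1.48 -0.07  5.16] T [-0.084  0.423 -0.083] w 20.58 j [ 0.44  0.63 -0.4   1.87  0.36  0.71  0.28]
```

View pics/s4.png

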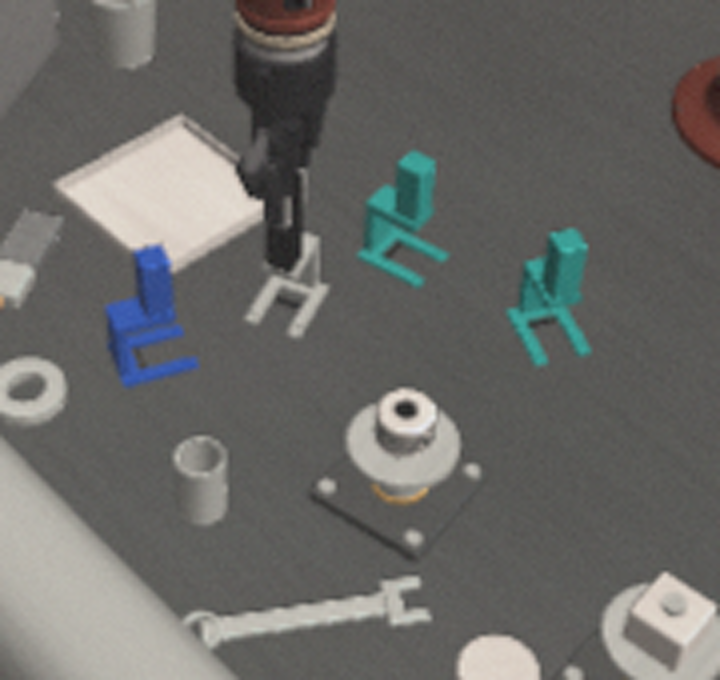

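View pics/w4.png

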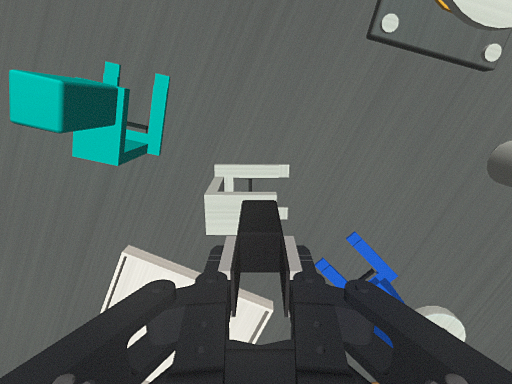

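```bash
python3 - <<'E'
from h import *
W=np.load('top0.npy')
for n,(a,b,c,d) in {'tealA':(240,268,262,290),'tealB':(245,275,215,245)}.items():
    p=W[a:b,c:d].reshape(-1,3); p=p[p[:,2]>20]; print(n,p.min(0).round(),p.max(0).round())
go([522,55,152],115.2)
E
```

```text
tealA [ 390. -128.   49.] [426. -76. 123.]
tealB [354.  18.  53.] [396.  71. 119.]
t 3.95 pos [ 528.53 -118.93   81.91] toolx yaw 115.2 tilt [ 0.0036 -0.001 ] F [-1.48 -0.07  5.16] T [-0.084  0.423 -0.083] w 20.58 j [ 0.44  0.63 -0.4   1.87  0.36  0.71  0.28]
cmd [ 0.16    0.0683 -0.0703] turn -0.0
```

Call:
move_arm:
  commands: [0, 0, -0.004, 0, 0, 0, -0.012, 0, 0, 0, -0.03, 0, 0, 0, -0.05, 0, 0, 0, -0.07, 0, 0, 0, -0.07, 0, 0, 0, -0.07, 0, 0, 0, -0.07, 0]

```text
time_s: 4.75
tool_pos: [527.1, -118.9, 150.6]
tool_rot: [0.001, 0.536, 0.844, -0.0]
force: [-0.9, 0.1, -2.0]
grip_width: 20.8
```

```bash
python3 - <<'E'
from h import *
st();go([522,55,152],115.2); show('wrist','w5')
E
```

```text
t 4.75 pos [ 527.14 -118.89  150.63] toolx yaw 115.2 tilt [ 0.0008 -0.0006] F [-0.89  0.05 -1.99] T [-0.048 -0.001  0.   ] w 20.82 j [ 0.48  0.54 -0.45  1.8   0.29  0.87  0.33]
t 4.75 pos [ 527.14 -118.89  150.63] toolx yaw 115.2 tilt [ 0.0008 -0.0006] F [-0.89  0.05 -1.99] T [-0.048 -0.001  0.   ] w 20.82 j [ 0.48  0.54 -0.45  1.8   0.29  0.87  0.33]
cmd [ 0.1595  0.0694 -0.0015] turn -0.0
```

View pics/w5.png

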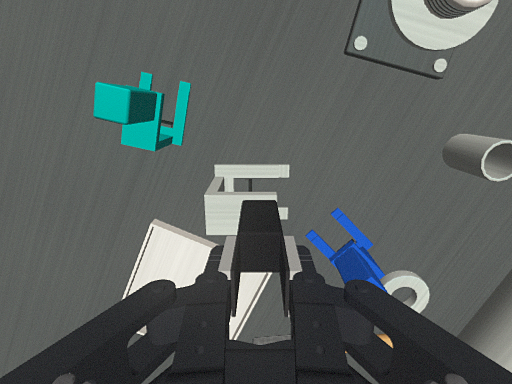

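The puller is lifted and looks unchanged in the hand. Next I'll go to the standoff beside the stub.

Call:
move_arm:
  commands: [0.01, 0.004, -0.001, 0, 0.03, 0.013, -0.001, 0, 0.055, 0.024, -0.001, 0, 0.08, 0.035, -0.001, 0, 0.105, 0.046, -0.001, 0, 0.13, 0.057, -0.001, 0, 0.15, 0.065, -0.001, 0, 0.16, 0.069, -0.001, 0, 0.16, 0.069, -0.001, 0, 0.16, 0.069, -0.001, 0, 0.16, 0.069, -0.001, 0, 0.16, 0.069, -0.001, 0]

```text
time_s: 6.0
tool_pos: [521.6, 53.7, 151.3]
tool_rot: [0.001, 0.537, 0.844, -0.0]
force: [0.4, 0.2, -2.2]
grip_width: 20.4
```

```bash
python3 - <<'E'
from h import *
st(); show('wrist','w6'); show('scene','s6',(110,280,180,360),4);st()
E
```

```text
t 6.0 pos [521.59  53.68 151.28] toolx yaw 115.05 tilt [ 0.0004 -0.0014] F [ 0.39  0.19 -2.21] T [0.021 0.002 0.005] w 20.41 j [ 0.16  0.51 -0.45  1.84  0.29  0.85  0.  ]
t 6.1 pos [521.6   54.26 151.41] toolx yaw 115.09 tilt [ 0.0007 -0.0009] F [ 0.65  0.5  -2.03] T [ 0.004 -0.026 -0.002] w 20.77 j [ 0.16  0.51 -0.45  1.84  0.29  0.85  0.  ]
```

View pics/w6.png

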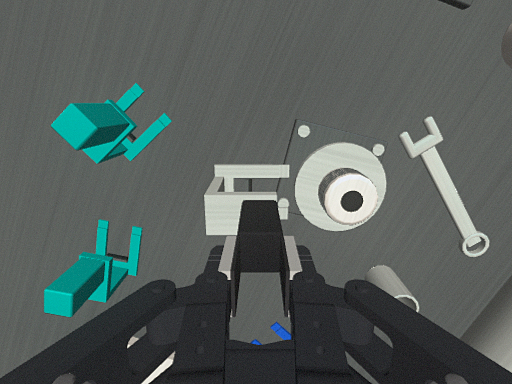

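View pics/s6.png

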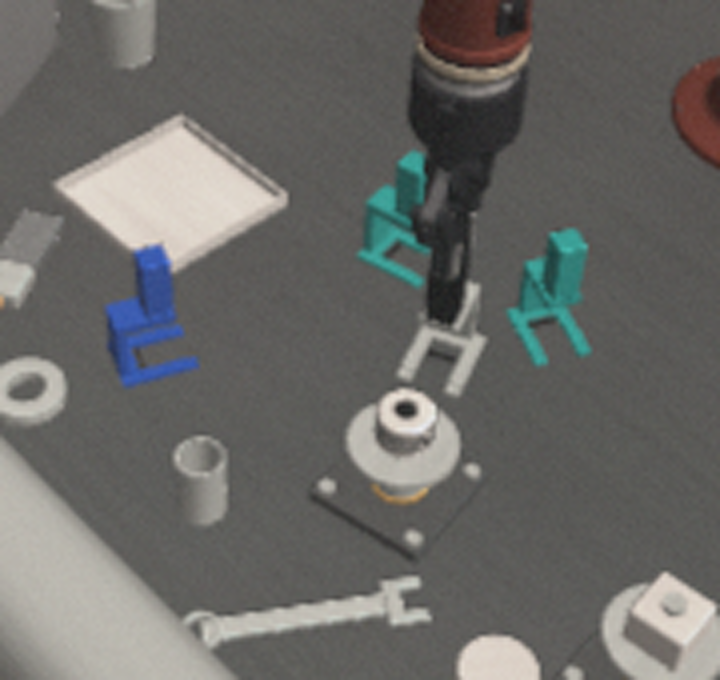

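In the wrist view the cap is at about (352,200) and the shoulder at (340,187). The tines are at rows ~171 and ~213, ending at column ~289. I'll measure both in the tool frame.

```bash
cat > meas2.py <<'E'
from h import *
import sys
s,Rt,y=st(); W=show('wrist',sys.argv[1]); s2,_,_=st()
Q=(W-s['tool_pos'])@Rt   # tool frame
img=cv2.imread(f'pics/{sys.argv[1]}.png')
u0,u1,v0,v1=[int(a) for a in sys.argv[2:6]]
q=Q[v0:v1,u0:u1].reshape(-1,3); z=W[v0:v1,u0:u1,2].ravel()
def circ(lo,hi,n):
    m=(z>lo)&(z<hi); p=q[m][:,:2].astype(np.float32)
    if len(p)<20: print(n,'few',len(p)); return
    (c,rad)=cv2.minEnclosingCircle(p); lo_=np.percentile(p,0.5,axis=0); hi_=np.percentile(p,99.5,axis=0)
    print(n,len(p),'circ',np.round(c,1),round(rad,1),'bbox mid',((lo_+hi_)/2).round(1),(hi_-lo_).round(1),'zw',np.median(z[m]).round(2))
circ(92,101,'captop'); circ(56,64,'shoulder')
# tines
gray=cv2.cvtColor(img,cv2.COLOR_BGR2GRAY)
a=Q[160:230,200:300]; g=gray[160:230,200:300]; wz=W[160:230,200:300,2]
m=(g>120)&(a[...,2]>70)&(a[...,2]<92)
p=a[m]; print('fork pts',len(p),'x',np.percentile(p[:,0],[1,99]).round(1),'y',np.percentile(p[:,1],[1,99]).round(1),'z',np.percentile(p[:,2],[5,50,95]).round(2))
L=p[(p[:,1]>-10)&(p[:,0]>8)]; print(' near tine x',np.percentile(L[:,0],[1,99]).round(1),'ymax',L[:,1].max().round(1),'topz world', np.median(wz[m][(p[:,1]>-10)&(p[:,0]>8)]).round(2))
for b in range(-40,32,6):
    t=p[(p[:,1]>=b)&(p[:,1]<b+6)&(p[:,0]>8)]
    if len(t)>5: print(b,len(t),'z tool',np.median(t[:,2]).round(2),'x',t[:,0].min().round(1),t[:,0].max().round(1))
E
python3 meas2.py w7 280 400 130 240
```

```text
t 6.1 pos [521.6   54.26 151.41] toolx yaw 115.09 tilt [ 0.0007 -0.0009] F [ 0.65  0.5  -2.03] T [ 0.004 -0.026 -0.002] w 20.77 j [ 0.16  0.51 -0.45  1.84  0.29  0.85  0.  ]
t 6.15 pos [521.57  54.5  151.41] toolx yaw 115.12 tilt [ 0.0007 -0.0007] F [-0.45 -0.29 -2.46] T [ 0.088  0.004 -0.069] w 20.82 j [ 0.16  0.51 -0.45  1.84  0.29  0.85  0.  ]
captop 2177 circ [ 0.2 73.6] 22.1 bbox mid [ 0.2 73.3] [41.7 41.8] zw 96.89
shoulder 3721 circ [-0.4 73.7] 42.3 bbox mid [ 0.1 73.6] [81.9 81.8] zw 60.99
fork pts 1412 x [-23.4  25.3] y [-37.8  36.9] z [75.64 77.15 90.57]
 near tine x [ 9.5 25.2] ymax 36.3 topz world 74.17
-40 80 z tool 76.47 x 14.9 25.5
-34 122 z tool 76.47 x 8.6 25.3
-28 147 z tool 76.65 x 8.3 25.5
-22 91 z tool 76.76 x 14.5 25.5
-16 91 z tool 76.81 x 14.4 25.2
-10 91 z tool 76.9 x 14.3 25.4
-4 91 z tool 76.97 x 14.5 25.4
2 91 z tool 76.89 x 14.5 25.3
8 90 z tool 76.94 x 14.2 25.2
14 90 z tool 77.92 x 14.1 25.1
20 78 z tool 78.65 x 14.0 25.0
```

```bash
python3 - <<'E'
from h import *
W=np.load('w7.npy')
def fit(p):
    A=np.c_[p[:,:2]-p[:,:2].mean(0),np.ones(len(p))]; c=np.linalg.lstsq(A,p[:,2],rcond=None)[0]; return c
s,Rt,y=st(); Q=(W-s['tool_pos'])@Rt; 
z=W[...,2]
sh=Q[130:240,280:400].reshape(-1,3); zz=z[130:240,280:400].ravel(); p=sh[(zz>58)&(zz<63.5)]; print('shoulder slope x,y (mm/mm)',fit(p))
b=Q[20:90,220:400].reshape(-1,3); print('bench',fit(b))
a=Q[160:230,200:300].reshape(-1,3); img=cv2.imread('pics/w7.png'); g=cv2.cvtColor(img,cv2.COLOR_BGR2GRAY)[160:230,200:300].ravel()
m=(g>120)&(a[:,2]>75)&(a[:,2]<78.3)&(a[:,1]<15)&(a[:,1]>-36)&(a[:,0]>8); print('fork',fit(a[m]))
E
```

```text
t 6.15 pos [521.57  54.5  151.41] toolx yaw 115.12 tilt [ 0.0007 -0.0007] F [-0.45 -0.29 -2.46] T [ 0.088  0.004 -0.069] w 20.82 j [ 0.16  0.51 -0.45  1.84  0.29  0.85  0.  ]
shoulder slope x,y (mm/mm) [ 7.39206516e-04 -1.06299998e-03  9.04275085e+01]
 ** On entry to DLASCL parameter number  4 had an illegal value
 ** On entry to DLASCL parameter number  4 had an illegal valueTraceback (most recent call last):
  File "<stdin>", line 8, in <module>
  File "<stdin>", line 4, in fit
    x, resids, rank, s = _umath_linalg.lstsq(a, b, rcond,
                         ~~~~~~~~~~~~~~~~~~~^^^^^^^^^^^^^
                                             signature=signature)
                                             ^^^^^^^^^^^^^^^^^^^^
    raise LinAlgError("SVD did not converge in Linear Least Squares")
numpy.linalg.LinAlgError: SVD did not converge in Linear Least Squares
```

Call:
move_arm:
  commands: [0, 0, 0.003, 0, 0, 0, 0.006, 0, 0, 0, 0.0082, 0, 0, 0, 0.0082, 0, 0, 0, 0.0082, 0, 0, 0, 0.0082, 0]

```text
time_s: 6.75
tool_pos: [521.6, 54.6, 143.3]
tool_rot: [0.001, 0.536, 0.844, -0.0]
force: [1.5, -0.1, -2.9]
grip_width: 20.8
```

```bash
python3 meas2.py w8 280 410 130 250
```

```text
t 6.75 pos [521.65  54.6  143.29] toolx yaw 115.13 tilt [ 0.0008 -0.0007] F [ 1.49 -0.14 -2.91] T [ 0.013 -0.057 -0.021] w 20.85 j [ 0.15  0.52 -0.45  1.85  0.3   0.83 -0.  ]
t 6.8 pos [521.69  54.58 143.34] toolx yaw 115.12 tilt [ 0.001  -0.0007] F [ 0.6  -0.71 -1.33] T [ 0.043 -0.015 -0.007] w 20.83 j [ 0.15  0.52 -0.45  1.85  0.3   0.83 -0.  ]
captop 2310 circ [-0.3 73.3] 22.1 bbox mid [ 0.  72.9] [41.5 41.4] zw 96.9
shoulder 3922 circ [ 1.5 64.4] 51.5 bbox mid [-0.4 68. ] [81.8 92.7] zw 60.96
fork pts 1381 x [-23.3  25.3] y [-37.8  35.9] z [75.66 77.08 82.33]
 near tine x [ 9.8 25.2] ymax 35.4 topz world 66.11
-40 80 z tool 76.65 x 15.1 25.4
-34 119 z tool 76.56 x 8.2 25.6
-28 144 z tool 76.62 x 8.3 25.4
-22 91 z tool 76.86 x 14.3 25.4
-16 91 z tool 76.87 x 14.6 25.3
-10 91 z tool 76.82 x 14.6 25.3
-4 91 z tool 76.83 x 14.3 25.3
2 91 z tool 76.96 x 14.6 25.3
8 91 z tool 77.0 x 14.4 25.2
14 90 z tool 77.89 x 14.0 25.2
20 78 z tool 78.67 x 14.0 25.1
```

Heights agree: the fork underside is about 1.1 mm above the shoulder, and laterally it's within 0.3 mm. I'll start sliding in.

Call:
move_arm:
  commands: [0, 0.004, 0, 0, 0, 0.01, 0, 0, 0, 0.016, 0, 0, 0, 0.022, 0, 0, 0, 0.027, 0, 0, 0, 0.032, 0, 0, 0, 0.037, 0, 0, 0, 0.042, 0, 0, 0, 0.045, 0, 0, 0, 0.045, 0, 0, 0, 0.045, 0, 0]

```text
time_s: 7.9
tool_pos: [562.2, 73.6, 143.3]
tool_rot: [0.0, 0.536, 0.844, -0.0]
force: [0.4, 0.1, -2.8]
grip_width: 20.5
```

```bash
python3 meas2.py w9 260 380 130 250; python3 - <<'E'
from h import *
show('scene','s9',(150,250,230,330),6);st()
E
```

```text
t 7.9 pos [562.24  73.6  143.28] toolx yaw 115.12 tilt [ 0.0005 -0.0009] F [ 0.38  0.08 -2.82] T [ 0.021  0.01  -0.022] w 20.46 j [ 0.11  0.58 -0.44  1.73  0.3   0.89 -0.02]
t 7.95 pos [562.14  73.52 143.3 ] toolx yaw 115.12 tilt [ 0.0005 -0.001 ] F [ 0.85  0.47 -1.56] T [ 0.067 -0.01   0.033] w 20.58 j [ 0.11  0.58 -0.44  1.73  0.3   0.89 -0.02]
captop 2044 circ [-0.4 28.8] 21.9 bbox mid [-0.  30.8] [41.7 37.1] zw 96.92
shoulder 2575 circ [-0.6 28.8] 42.2 bbox mid [-0.3 35.2] [82.1 69.1] zw 60.98
fork pts 1655 x [ 0.5 28.5] y [-37.7  33.8] z [75.75 77.39 82.96]
 near tine x [ 8.8 28.6] ymax 34.8 topz world 64.69
-40 82 z tool 76.26 x 15.1 25.5
-34 123 z tool 76.69 x 8.4 25.4
-28 147 z tool 76.74 x 8.2 25.4
-22 91 z tool 76.66 x 14.5 25.3
-16 92 z tool 76.81 x 12.4 25.3
-10 111 z tool 77.18 x 8.7 25.3
-4 160 z tool 77.65 x 8.0 28.6
2 161 z tool 77.91 x 8.2 28.6
8 149 z tool 77.62 x 8.1 28.7
14 109 z tool 78.36 x 15.8 28.6
20 83 z tool 79.58 x 18.7 28.6
26 70 z tool 82.27 x 19.5 28.7
t 8.0 pos [562.16  73.52 143.32] toolx yaw 115.12 tilt [ 0.0006 -0.0009] F [ 0.14  0.04 -2.18] T [ 0.069 -0.047  0.05 ] w 20.99 j [ 0.11  0.58 -0.44  1.73  0.3   0.89 -0.02]
```

View pics/s9.png

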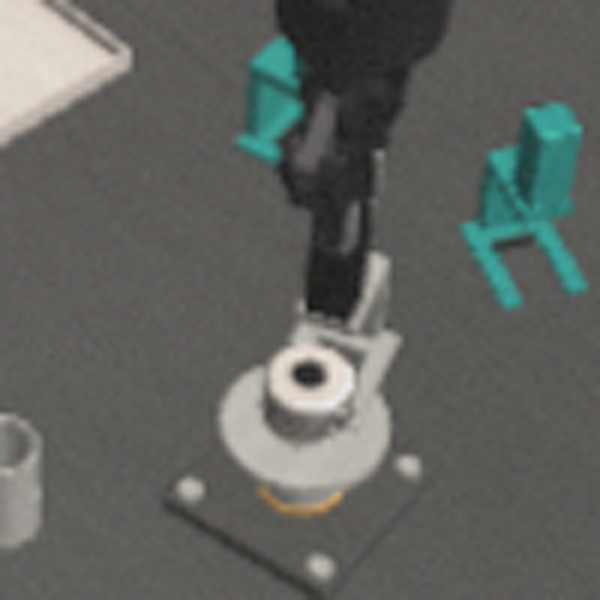

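View pics/w9.png

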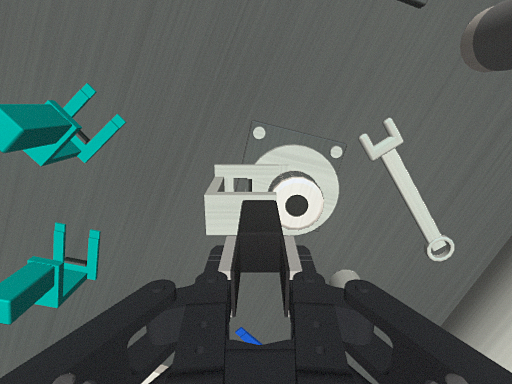

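The tips have started under the cap with no contact forces. I'll go 17 mm more, then feel forward.

Call:
move_arm:
  commands: [0, 0.003, 0, 0, 0, 0.006, 0, 0, 0, 0.009, 0, 0, 0, 0.012, 0, 0, 0, 0.015, 0, 0, 0, 0.017, 0, 0, 0, 0.017, 0, 0, 0, 0.017, 0, 0]

```text
time_s: 8.8
tool_pos: [577.4, 80.6, 143.2]
tool_rot: [0.0, 0.536, 0.844, -0.0]
force: [1.0, -0.3, -2.2]
grip_width: 20.6
```

```bash
python3 - <<'E'
from h import *
st()
E
```

```text
t 8.8 pos [577.44  80.65 143.24] toolx yaw 115.12 tilt [ 0.0003 -0.0011] F [ 1.02 -0.32 -2.24] T [ 0.056 -0.043 -0.006] w 20.61 j [ 0.09  0.61 -0.43  1.69  0.31  0.92 -0.02]
```

Call:
move_arm:
  commands: [0, 0.001, 0, 0, 0, 0.002, 0, 0, 0, 0.003, 0, 0, 0, 0.003, 0, 0, 0, 0.003, 0, 0]

```text
time_s: 9.3
tool_pos: [580.1, 82.0, 143.2]
tool_rot: [0.0, 0.536, 0.844, -0.0]
force: [-0.4, -0.1, -2.3]
grip_width: 20.5
```

Call:
move_arm:
  commands: [0, 0.001, 0, 0, 0, 0.002, 0, 0, 0, 0.002, 0, 0, 0, 0.002, 0, 0]

```text
time_s: 9.7
tool_pos: [582.0, 82.8, 143.2]
tool_rot: [0.0, 0.536, 0.844, -0.0]
force: [0.8, -0.7, -3.1]
grip_width: 20.5
```

Call:
move_arm:
  commands: [0, 0.001, 0, 0, 0, 0.002, 0, 0, 0, 0.002, 0, 0, 0, 0.002, 0, 0]

```text
time_s: 10.1
tool_pos: [583.8, 83.7, 143.2]
tool_rot: [0.0, 0.536, 0.844, -0.0]
force: [-0.2, -0.0, -2.2]
grip_width: 20.8
```

Call:
move_arm:
  commands: [0, 0.001, 0, 0, 0, 0.002, 0, 0, 0, 0.002, 0, 0, 0, 0.002, 0, 0]

```text
time_s: 10.5
tool_pos: [585.3, 84.4, 143.1]
tool_rot: [0.0, 0.536, 0.844, -0.001]
force: [-0.4, -1.0, -1.6]
grip_width: 20.6
```

Call:
move_arm:
  commands: [0, 0.001, 0, 0, 0, 0.002, 0, 0, 0, 0.002, 0, 0, 0, 0.002, 0, 0]

```text
time_s: 10.9
tool_pos: [586.6, 85.0, 142.9]
tool_rot: [-0.0, 0.536, 0.844, -0.001]
force: [-2.3, -1.0, -1.8]
grip_width: 20.8
```

```bash
python3 - <<'E'
from h import *
st()
E
```

```text
t 10.9 pos [586.61  84.96 142.92] toolx yaw 115.12 tilt [-0.0019 -0.002 ] F [-2.27 -0.97 -1.84] T [-0.225  0.58  -0.031] w 20.8 j [ 0.08  0.62 -0.43  1.66  0.31  0.93 -0.02]
```

Contact has started: the force along the push is about -2.5 N. I'll press slightly more to make it firm.

Call:
move_arm:
  commands: [0, 0.001, -0.0003, 0, 0, 0.0015, -0.0003, 0, 0, 0.0015, -0.0003, 0, 0, 0.0015, -0.0003, 0]

```text
time_s: 11.3
tool_pos: [587.4, 85.4, 142.9]
tool_rot: [-0.001, 0.536, 0.844, -0.002]
force: [-2.8, -1.3, -2.3]
grip_width: 20.9
```

```bash
python3 - <<'E'
from h import *
st()
E
```

```text
t 11.3 pos [587.43  85.36 142.94] toolx yaw 115.11 tilt [-0.0031 -0.0025] F [-2.82 -1.33 -2.35] T [-0.371  0.814  0.011] w 20.87 j [ 0.08  0.62 -0.43  1.66  0.31  0.94 -0.03]
```

Call:
move_arm:
  commands: [0, 0.001, -0.0002, 0, 0, 0.002, -0.0002, 0, 0, 0.0025, -0.0002, 0, 0, 0.0025, -0.0002, 0, 0, 0.0025, -0.0002, 0]

```text
time_s: 11.8
tool_pos: [589.0, 86.1, 143.1]
tool_rot: [-0.001, 0.536, 0.844, -0.003]
force: [-4.6, -2.2, -0.3]
grip_width: 21.0
```

```bash
python3 meas2.py w10 240 350 130 250; python3 - <<'E'
from h import *
show('scene','s10',(150,250,230,330),6)
E
```

```text
t 11.8 pos [589.02  86.1  143.09] toolx yaw 115.11 tilt [-0.0047 -0.0033] F [-4.61 -2.24 -0.29] T [-0.604  1.474  0.018] w 20.98 j [ 0.08  0.62 -0.43  1.65  0.31  0.94 -0.03]
t 11.85 pos [589.01  86.11 143.09] toolx yaw 115.11 tilt [-0.0047 -0.0033] F [-4.65 -1.56 -0.16] T [-0.64   1.448 -0.052] w 20.45 j [ 0.08  0.62 -0.43  1.65  0.31  0.94 -0.03]
captop 778 circ [1.7 1.7] 21.7 bbox mid [4.5 2.9] [33.2 35.1] zw 96.58
shoulder 2117 circ [0.7 2.3] 42.0 bbox mid [ 3.9 12.1] [74.2 57.3] zw 60.99
fork pts 2335 x [-31.7  28.5] y [-41.2  35.4] z [74.98 81.36 82.96]
 near tine x [ 8.2 28.6] ymax 35.2 topz world 61.47
-40 102 z tool 75.32 x 8.3 25.3
-34 166 z tool 75.74 x 8.1 28.4
-28 173 z tool 76.62 x 8.2 28.7
-22 145 z tool 76.66 x 8.9 28.6
-16 108 z tool 76.74 x 14.9 28.6
-10 87 z tool 77.43 x 19.2 28.7
-4 77 z tool 78.07 x 20.5 28.6
2 82 z tool 78.02 x 19.6 28.8
8 103 z tool 78.71 x 15.7 28.6
14 136 z tool 79.91 x 8.8 28.7
20 157 z tool 81.88 x 8.0 28.5
26 157 z tool 81.85 x 8.0 28.7
```

View pics/w10.png

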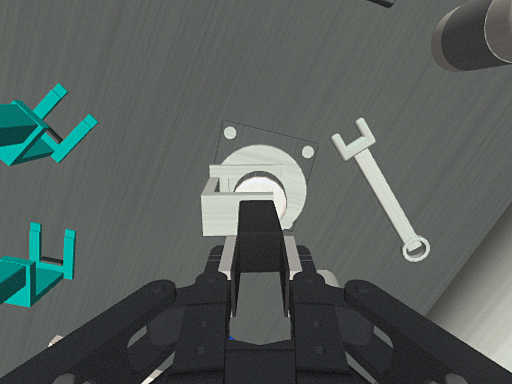

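View pics/s10.png

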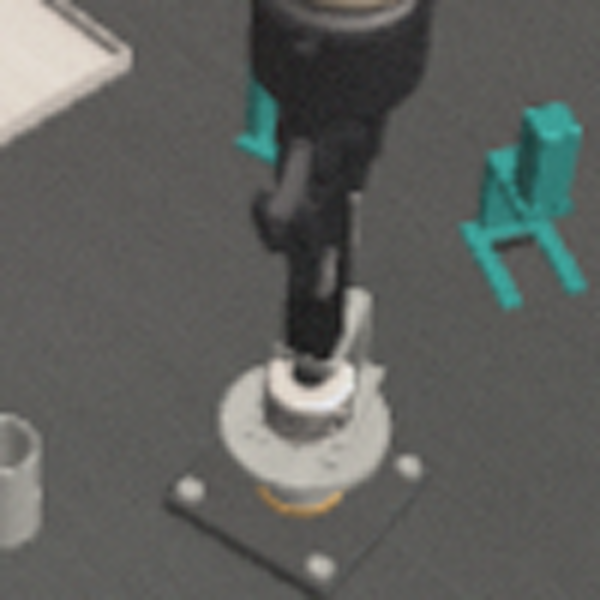

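The stop is firmly home: 5 N along the push, with about 2° of tilt in the grip. I'll back off to a light contact before pulling, so the fork sits level.

Call:
move_arm:
  commands: [0, -0.001, -0.0003, 0, 0, -0.002, -0.0005, 0, 0, -0.002, -0.0005, 0, 0, -0.002, -0.0005, 0]

```text
time_s: 12.3
tool_pos: [587.5, 85.4, 143.4]
tool_rot: [-0.001, 0.536, 0.844, -0.002]
force: [-2.7, -0.8, -2.4]
grip_width: 20.7
```

```bash
python3 meas2.py w11 240 350 130 250
```

```text
t 12.3 pos [587.45  85.36 143.45] toolx yaw 115.11 tilt [-0.0042 -0.0029] F [-2.67 -0.85 -2.45] T [-0.332  0.803 -0.019] w 20.7 j [ 0.08  0.62 -0.43  1.65  0.31  0.94 -0.02]
t 12.35 pos [587.43  85.34 143.47] toolx yaw 115.11 tilt [-0.0043 -0.003 ] F [-3.59 -1.51 -2.92] T [-0.389  0.741  0.034] w 20.66 j [ 0.08  0.62 -0.43  1.65  0.31  0.94 -0.02]
captop 832 circ [0.5 2. ] 21.6 bbox mid [4.3 3.9] [33.6 37.4] zw 96.59
shoulder 2114 circ [0.5 3.7] 41.8 bbox mid [ 3.4 12.9] [75.2 59. ] zw 61.0
fork pts 2244 x [-32.4  28.5] y [-39.7  35.7] z [75.37 81.65 83.32]
 near tine x [ 8.7 28.6] ymax 35.2 topz world 61.59
-40 98 z tool 75.4 x 15.1 25.6
-34 148 z tool 76.11 x 8.4 28.4
-28 174 z tool 76.6 x 8.0 28.5
-22 155 z tool 77.18 x 8.6 28.5
-16 117 z tool 76.85 x 12.0 28.8
-10 89 z tool 77.33 x 18.5 28.6
-4 78 z tool 77.71 x 20.6 28.6
2 79 z tool 77.76 x 20.4 28.7
8 95 z tool 77.97 x 17.2 28.7
14 124 z tool 79.53 x 11.5 28.6
20 151 z tool 82.1 x 8.5 28.5
26 158 z tool 82.27 x 8.2 28.7
```

Call:
move_arm:
  commands: [0, -0.0005, -0.0005, 0, 0, -0.0005, -0.001, 0, 0, -0.0005, -0.0015, 0, 0, -0.0005, -0.002, 0, 0, -0.0005, -0.002, 0]

```text
time_s: 12.85
tool_pos: [586.9, 85.1, 145.3]
tool_rot: [-0.001, 0.536, 0.844, -0.002]
force: [-2.1, -0.9, -5.6]
grip_width: 20.3
```

Call:
move_arm:
  commands: [0, 0, -0.0005, 0, 0, 0, -0.001, 0, 0, 0, -0.0015, 0, 0, 0, -0.0015, 0]

```text
time_s: 13.25
tool_pos: [586.5, 85.0, 146.1]
tool_rot: [-0.002, 0.536, 0.844, -0.003]
force: [-0.6, -1.3, -10.3]
grip_width: 20.4
```

```bash
python3 - <<'E'
from h import *
st()
E
```

```text
t 13.25 pos [586.47  84.97 146.06] toolx yaw 115.11 tilt [-0.0058 -0.0031] F [ -0.63  -1.28 -10.29] T [-0.22   0.463 -0.09 ] w 20.38 j [ 0.08  0.62 -0.43  1.65  0.31  0.95 -0.02]
```

Call:
move_arm:
  commands: [0, 0.0005, -0.0005, 0, 0, 0.0005, -0.001, 0, 0, 0.0005, -0.0015, 0, 0, 0.0005, -0.0015, 0]

```text
time_s: 13.65
tool_pos: [586.8, 85.1, 147.4]
tool_rot: [-0.002, 0.536, 0.844, -0.003]
force: [-0.9, -0.9, -10.7]
grip_width: 20.8
```

```bash
python3 - <<'E'
from h import *
st(); show('scene','s12',(150,250,230,330),6)
E
```

```text
t 13.65 pos [586.76  85.1  147.42] toolx yaw 115.11 tilt [-0.0063 -0.0033] F [ -0.86  -0.87 -10.74] T [-0.242  0.538  0.005] w 20.76 j [ 0.08  0.62 -0.43  1.65  0.3   0.95 -0.02]
```

View pics/s12.png

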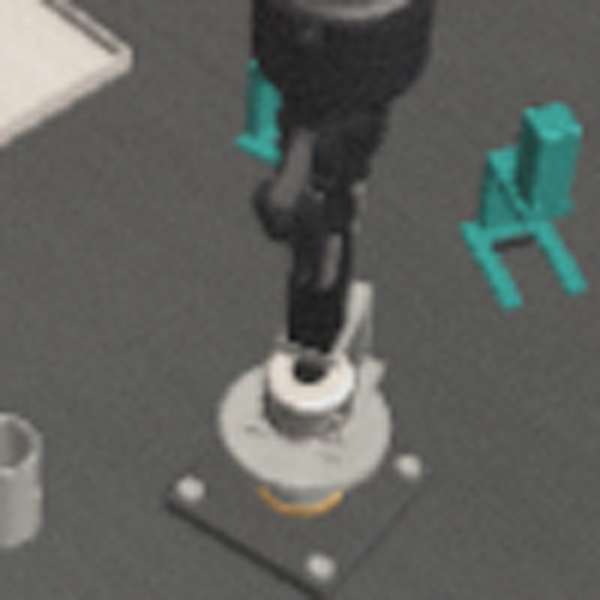

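Call:
move_arm:
  commands: [0, 0.0002, -0.0005, 0, 0, 0.0002, -0.001, 0, 0, 0.0002, -0.0015, 0, 0, 0.0002, -0.0015, 0]

```text
time_s: 14.1
tool_pos: [587.5, 85.3, 149.9]
tool_rot: [-0.001, 0.537, 0.844, -0.003]
force: [-2.4, -0.9, -4.9]
grip_width: 20.2
```

Call:
move_arm:
  commands: [0, 0.0002, -0.0005, 0, 0, 0.0002, -0.001, 0, 0, 0.0002, -0.001, 0, 0, 0.0002, -0.001, 0]

```text
time_s: 14.5
tool_pos: [587.6, 85.4, 151.1]
tool_rot: [-0.001, 0.537, 0.844, -0.003]
force: [-3.0, -2.0, -5.2]
grip_width: 20.6
```

```bash
python3 meas2.py w12 240 350 130 250
```

```text
t 14.5 pos [587.6   85.4  151.15] toolx yaw 115.11 tilt [-0.0048 -0.0033] F [-3.02 -2.02 -5.24] T [-0.356  0.878  0.036] w 20.58 j [ 0.08  0.61 -0.43  1.64  0.3   0.96 -0.02]
t 14.55 pos [587.63  85.41 151.16] toolx yaw 115.11 tilt [-0.0047 -0.0033] F [-2.97 -1.91 -5.16] T [-0.464  0.866 -0.007] w 20.81 j [ 0.08  0.61 -0.43  1.64  0.3   0.96 -0.02]
captop 172 circ [1.  3.3] 22.2 bbox mid [5.2 4.4] [33.2 39. ] zw 97.36
shoulder 1939 circ [0.8 4. ] 41.8 bbox mid [ 3.3 12.7] [75.6 59.6] zw 60.97
fork pts 2141 x [-32.7  27.1] y [-40.1  36.6] z [75.37 89.17 90.98]
 near tine x [ 8.6 27.1] ymax 36.2 topz world 61.67
-40 101 z tool 75.72 x 15.0 25.5
-34 156 z tool 76.18 x 8.0 26.8
-28 163 z tool 76.62 x 8.5 27.1
-22 145 z tool 77.04 x 8.1 27.2
-16 117 z tool 77.01 x 10.6 27.1
-10 89 z tool 77.27 x 18.0 27.2
-4 77 z tool 77.88 x 20.3 27.1
2 79 z tool 78.14 x 20.5 27.1
8 87 z tool 78.08 x 17.5 27.1
14 123 z tool 79.53 x 9.6 27.1
20 127 z tool 89.54 x 8.5 27.1
26 132 z tool 90.08 x 8.3 27.3
```

The cap has popped: the pull fell from about 10.7 N to 5 N. I'll ease the push and continue straight up, slowly.

Call:
move_arm:
  commands: [0, -0.001, -0.001, 0, 0, -0.0015, -0.002, 0, 0, -0.0015, -0.0035, 0, 0, -0.0015, -0.005, 0, 0, -0.0015, -0.0065, 0, 0, -0.0015, -0.008, 0, 0, -0.0015, -0.008, 0]

```text
time_s: 15.25
tool_pos: [587.2, 85.2, 160.0]
tool_rot: [-0.0, 0.536, 0.844, -0.002]
force: [-2.0, -1.3, -1.0]
grip_width: 20.3
```

```bash
python3 - <<'E'
from h import *
s,Rt,y=st(); W=show('wrist','w13'); show('scene','s13',(150,250,230,330),6)
z=W[130:250,240:350,2]; Q=(W-s['tool_pos'])@Rt; q=Q[130:250,240:350]
for a in range(90,125,2):
    m=(z>a)&(z<a+2); 
    if m.sum()>30: print(a,m.sum(),np.nanmedian(q[m],0).round(1))
E
```

```text
t 15.25 pos [587.24  85.23 160.05] toolx yaw 115.11 tilt [-0.0022 -0.0025] F [-2.01 -1.3  -0.96] T [-0.369  0.722  0.04 ] w 20.33 j [ 0.09  0.6  -0.44  1.64  0.3   0.97 -0.02]
104 32 [19.3 12.8 54.6]
106 58 [19.2 -1.7 53.2]
108 59 [16.9 12.3 50.6]
110 294 [11.1 16.2 48.6]
112 579 [11.4 12.3 47.3]
```

View pics/s13.png

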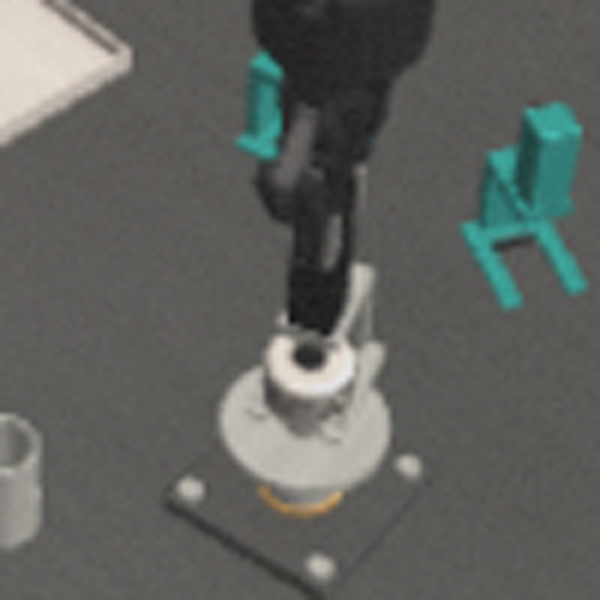

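View pics/w13.png

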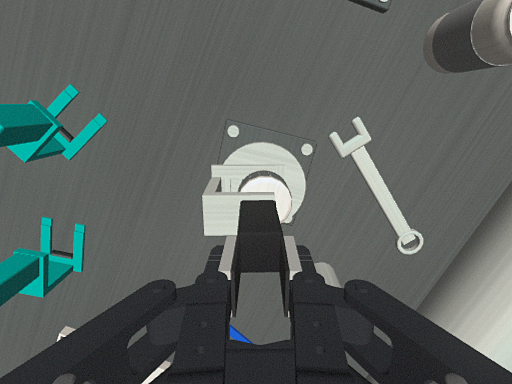

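Call:
move_arm:
  commands: [0, -0.0008, -0.001, 0, 0, -0.0015, -0.002, 0, 0, -0.002, -0.0035, 0, 0, -0.002, -0.005, 0, 0, -0.002, -0.0065, 0, 0, -0.002, -0.008, 0, 0, -0.002, -0.0095, 0, 0, -0.002, -0.011, 0, 0, -0.002, -0.013, 0, 0, -0.002, -0.015, 0, 0, -0.002, -0.015, 0]

```text
time_s: 16.45
tool_pos: [585.8, 84.5, 175.4]
tool_rot: [0.0, 0.536, 0.844, -0.001]
force: [0.0, -0.2, -2.6]
grip_width: 20.9
```

```bash
python3 - <<'E'
from h import *
s,Rt,y=st(); W=show('wrist','w14'); show('scene','s14',(140,240,230,330),6)
E
```

```text
t 16.45 pos [585.79  84.54 175.38] toolx yaw 115.11 tilt [-0.0013 -0.0023] F [ 0.05 -0.22 -2.61] T [ 0.029 -0.065  0.027] w 20.87 j [ 0.09  0.58 -0.44  1.62  0.29  1.   -0.01]
```

View pics/s14.png

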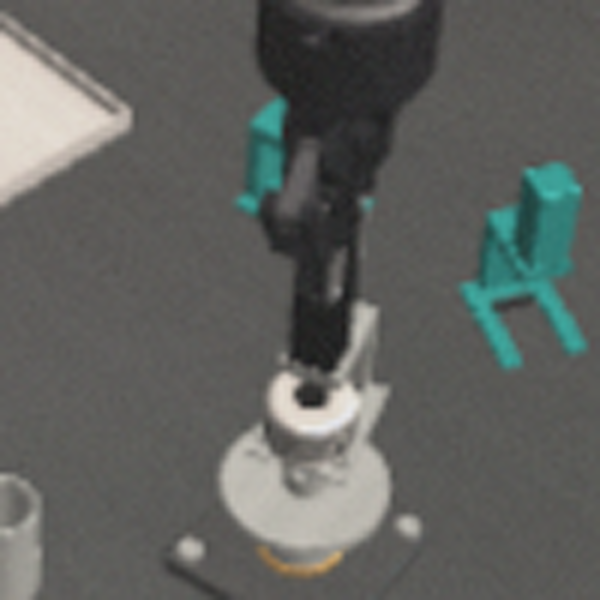

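View pics/w14.png

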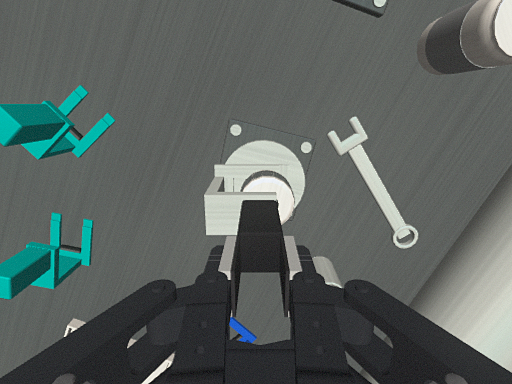

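The cap is off and sitting on the fork, clear of the neck. I'll measure the tray and plan the transfer.

```bash
python3 - <<'E'
from h import *
img=cv2.imread('pics/top0.png'); i=r.camera_info('top')
M=cv2.Rodrigues(i['rvec'])[0]; C=-M.T@i['tvec']
gray=cv2.cvtColor(img,cv2.COLOR_BGR2GRAY); m=np.zeros_like(gray); m[188:255,303:370]=(gray[188:255,303:370]>150)*255
n,l,stt,c=cv2.connectedComponentsWithStats(m); k=1+np.argmax(stt[1:,4]); p=np.argwhere(l==k)[:,::-1].astype(np.float32)
box=cv2.boxPoints(cv2.minAreaRect(p)); print(box,stt[k])
for zz in (3,14):
    o=[]
    for u,v in box:
        d=M.T@np.array([(u-i['cx'])/i['fx'],(v-i['cy'])/i['fy'],1]); t=(zz-C[2])/d[2]; o.append((C+t*d)[:2])
    o=np.array(o); print(zz,o.round(1).tolist(),'mid',o.mean(0).round(1))
W=np.load('w5.npy')
g=cv2.imread('pics/w1.png')
go([520,-286,205],115.1)
E
```

```text
[[312. 198.]
 [358. 198.]
 [358. 245.]
 [312. 245.]] [ 312  198   47   48 2194]
3 [[591.3, -215.9], [595.3, -367.8], [440.6, -366.3], [436.7, -216.7]] mid [ 516.  -291.7]
14 [[589.5, -214.3], [593.5, -365.0], [440.1, -363.5], [436.2, -215.1]] mid [ 514.8 -289.5]
t 16.55 pos [585.48  84.41 174.99] toolx yaw 115.11 tilt [-0.0022 -0.0025] F [ 0.3   0.96 -2.71] T [ 0.028 -0.039  0.029] w 20.69 j [ 0.09  0.58 -0.44  1.62  0.29  1.   -0.01]
cmd [-0.3077 -0.2166 -0.0289] turn 0.0
```

Call:
move_arm:
  commands: [0, 0, -0.002, 0, 0, 0, -0.005, 0, 0, 0, -0.009, 0, 0, 0, -0.014, 0, 0, 0, -0.019, 0, 0, 0, -0.024, 0, 0, 0, -0.028, 0, 0, 0, -0.03, 0, 0, 0, -0.03, 0]

```text
time_s: 17.45
tool_pos: [585.7, 84.6, 205.4]
tool_rot: [0.0, 0.536, 0.844, -0.001]
force: [0.1, -0.5, -3.3]
grip_width: 20.3
```

```bash
python3 - <<'E'
from h import *
go([520,-288,205],115.1)
E
```

```text
t 17.45 pos [585.72  84.55 205.36] toolx yaw 115.11 tilt [-0.0015 -0.0024] F [ 0.06 -0.54 -3.32] T [ 0.032 -0.034  0.055] w 20.34 j [ 0.1   0.55 -0.45  1.58  0.27  1.07  0.01]
cmd [-0.3095 -0.2176  0.0014] turn 0.0
```

Call:
move_arm:
  commands: [-0.002, -0.0015, 0, 0, -0.006, -0.0045, 0, 0, -0.014, -0.01, 0, 0, -0.026, -0.0185, 0, 0, -0.04, -0.028, 0, 0, -0.056, -0.0395, 0, 0, -0.073, -0.0515, 0, 0, -0.09, -0.063, 0, 0, -0.105, -0.074, 0, 0, -0.121, -0.085, 0, 0, -0.133, -0.0935, 0, 0, -0.139, -0.098, 0, 0]

```text
time_s: 18.65
tool_pos: [555.3, -86.2, 205.7]
tool_rot: [0.0, 0.538, 0.843, -0.002]
force: [0.9, -0.1, -3.4]
grip_width: 20.7
```

```bash
python3 - <<'E'
from h import *
W=show('wrist','w15'); go([520,-288,205],115.1); 
E
```

```text
t 18.7 pos [555.15 -86.67 205.63] toolx yaw 114.85 tilt [-0.0025 -0.0045] F [-0.27 -1.43 -3.99] T [-0.154  0.053  0.012] w 20.29 j [ 0.4   0.51 -0.45  1.67  0.26  1.03  0.3 ]
cmd [-0.1679 -0.1165  0.0016] turn -0.004
```

View pics/w15.png

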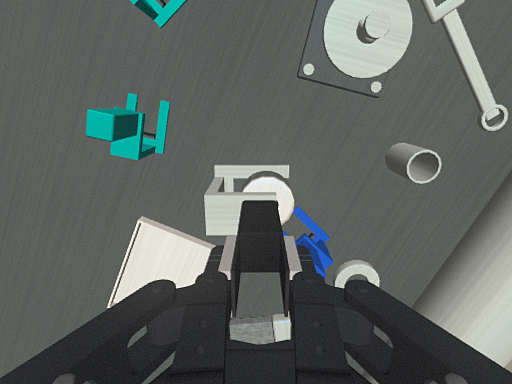

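The cap is still sitting on the fork at about (268,192), and the bare neck is visible at (375,27). Moving on to the tray.

Call:
move_arm:
  commands: [-0.002, -0.0015, 0, 0, -0.008, -0.0055, 0, 0, -0.018, -0.0125, 0, 0, -0.033, -0.023, 0, 0, -0.05, -0.035, 0, 0, -0.068, -0.047, 0, 0, -0.087, -0.06, 0, 0, -0.106, -0.0735, 0, 0, -0.125, -0.087, 0, 0, -0.143, -0.099, 0, 0, -0.158, -0.11, 0, 0, -0.167, -0.116, 0, 0]

```text
time_s: 19.9
tool_pos: [519.0, -289.9, 206.3]
tool_rot: [0.0, 0.54, 0.842, -0.003]
force: [-0.6, 0.5, -2.3]
grip_width: 20.5
```

```bash
python3 - <<'E'
from h import *
go([520,-288,205],115.1); W=show('wrist','w16'); show('scene','s16',(90,240,170,340),4)
E
```

```text
t 19.9 pos [ 518.98 -289.9   206.32] toolx yaw 114.7 tilt [-0.0035 -0.0059] F [-0.59  0.53 -2.29] T [ 0.01  -0.008 -0.008] w 20.48 j [ 0.73  0.55 -0.43  1.58  0.26  1.07  0.66]
cmd [0.0013 0.0017 0.0013] turn -0.007
```

View pics/w16.png

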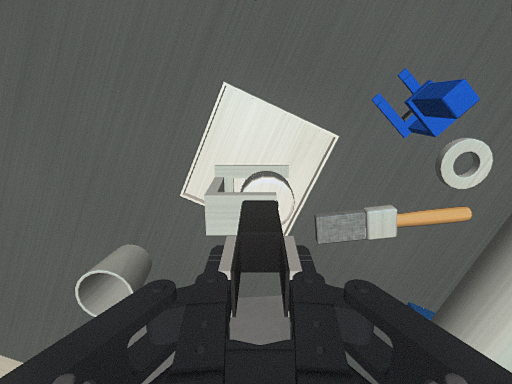

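View pics/s16.png

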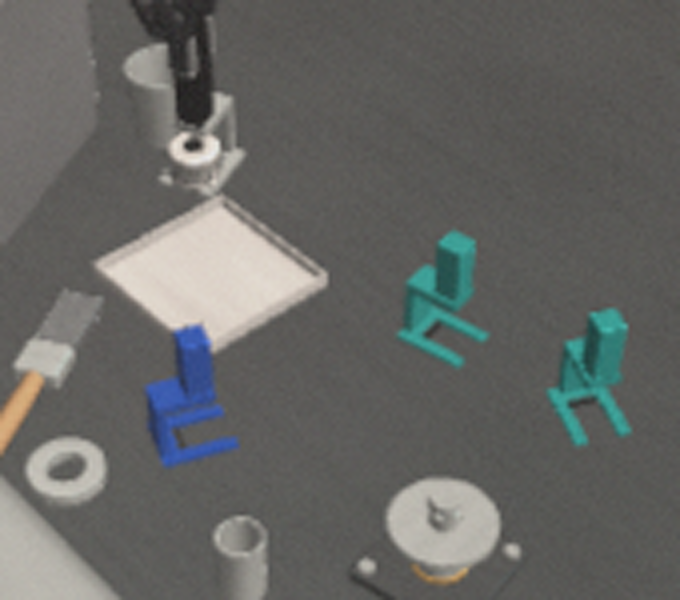

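```bash
python3 - <<'E'
from h import *
i=r.camera_info('wrist'); s,Rt,y=st()
M=cv2.Rodrigues(np.array(i['rvec']))[0]; C=-M.T@np.array(i['tvec']).ravel()
o=[]
for u,v in [(223,83),(338,136),(181,195)]:
    d=M.T@np.array([(u-i['cx'])/i['fx'],(v-i['cy'])/i['fy'],1]); t=(12-C[2])/d[2]; o.append((C+t*d)[:2])
o=np.array(o); print(o.round(1), np.linalg.norm(o[0]-o[1]),np.linalg.norm(o[0]-o[2]),'centre',(o[1]+o[2])/2)
go([519.5,-289,100],115.1)
E
```

```text
t 20.0 pos [ 519.16 -289.55  206.27] toolx yaw 114.65 tilt [-0.0033 -0.0058] F [ 0.51 -0.21 -3.46] T [ 0.016 -0.107 -0.005] w 20.33 j [ 0.73  0.55 -0.43  1.58  0.26  1.07  0.66]
[[ 439.6 -219.3]
 [ 589.7 -216.7]
 [ 442.3 -367.4]] 150.14852988131034 148.08581126362034 centre [ 516.00167011 -292.05251576]
t 20.0 pos [ 519.16 -289.55  206.27] toolx yaw 114.65 tilt [-0.0033 -0.0058] F [ 0.51 -0.21 -3.46] T [ 0.016 -0.107 -0.005] w 20.33 j [ 0.73  0.55 -0.43  1.58  0.26  1.07  0.66]
cmd [0.0008 0.0011 0.1063] turn -0.008
```

Call:
move_arm:
  commands: [0, 0, 0.002, 0, 0, 0, 0.007, 0, 0, 0, 0.016, 0, 0, 0, 0.029, 0, 0, 0, 0.044, 0, 0, 0, 0.06, 0, 0, 0, 0.076, 0, 0, 0, 0.091, 0, 0, 0, 0.103, 0, 0, 0, 0.11, 0, 0, 0, 0.114, 0, 0, 0, 0.115, 0]

```text
time_s: 21.2
tool_pos: [518.9, -290.1, 91.0]
tool_rot: [0.0, 0.54, 0.842, -0.003]
force: [0.1, -0.0, -2.9]
grip_width: 21.0
```

Call:
move_arm:
  commands: [0, 0, 0.001, 0, 0, 0, 0.002, 0, 0, 0, 0.003, 0, 0, 0, 0.003, 0, 0, 0, 0.003, 0]

```text
time_s: 21.7
tool_pos: [518.9, -290.2, 88.1]
tool_rot: [0.0, 0.54, 0.842, -0.003]
force: [-0.9, -0.1, -2.5]
grip_width: 20.7
```

```bash
python3 - <<'E'
from h import *
st()
E
```

```text
t 21.7 pos [ 518.91 -290.21   88.13] toolx yaw 114.65 tilt [-0.0031 -0.0058] F [-0.87 -0.14 -2.55] T [ 0.017 -0.064 -0.033] w 20.7 j [ 0.7   0.68 -0.38  1.71  0.34  0.81  0.6 ]
```

Call:
move_arm:
  commands: [0, 0, 0.0008, 0, 0, 0, 0.0015, 0, 0, 0, 0.002, 0, 0, 0, 0.002, 0]

```text
time_s: 22.1
tool_pos: [518.8, -290.2, 86.0]
tool_rot: [0.0, 0.54, 0.842, -0.003]
force: [0.3, 0.6, -3.2]
grip_width: 20.2
```

Call:
move_arm:
  commands: [0, 0, 0.0005, 0, 0, 0, 0.001, 0, 0, 0, 0.001, 0, 0, 0, 0.001, 0]

```text
time_s: 22.5
tool_pos: [518.9, -290.4, 85.3]
tool_rot: [0.0, 0.54, 0.842, -0.003]
force: [0.4, -0.5, -1.8]
grip_width: 20.7
```

Call:
move_arm:
  commands: [0, 0, 0.0005, 0, 0, 0, 0.001, 0, 0, 0, 0.001, 0, 0, 0, 0.001, 0]

```text
time_s: 22.9
tool_pos: [519.1, -290.6, 85.1]
tool_rot: [0.001, 0.54, 0.842, -0.003]
force: [-2.2, 0.4, 6.1]
grip_width: 20.7
```

```bash
python3 - <<'E'
from h import *
st(); show('wrist','w17'); show('scene','s17',(90,240,170,340),4); st()
E
```

```text
t 22.9 pos [ 519.13 -290.57   85.13] toolx yaw 114.64 tilt [-0.0025 -0.0067] F [-2.23  0.44  6.12] T [0.12  0.509 0.013] w 20.75 j [ 0.7   0.69 -0.38  1.71  0.34  0.81  0.59]
t 23.0 pos [ 519.13 -290.56   85.12] toolx yaw 114.65 tilt [-0.0025 -0.0067] F [-1.6   0.93  5.54] T [0.097 0.461 0.041] w 20.38 j [ 0.7   0.69 -0.38  1.71  0.34  0.81  0.59]
```

View pics/s17.png

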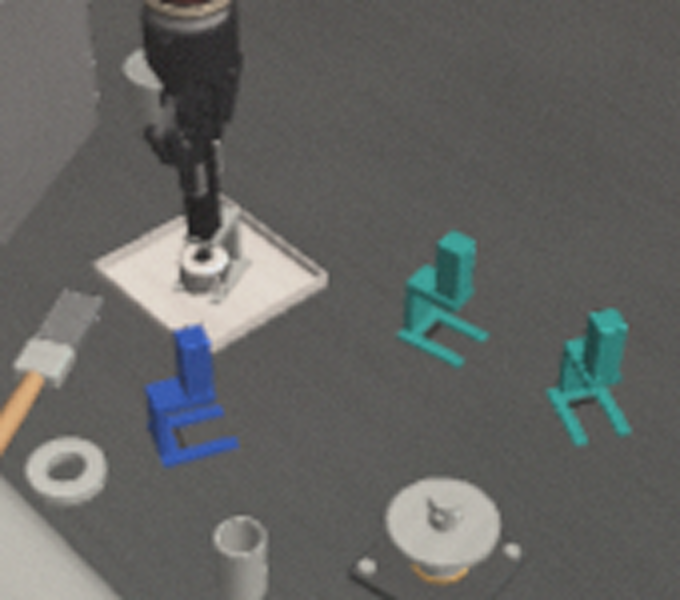

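View pics/w17.png

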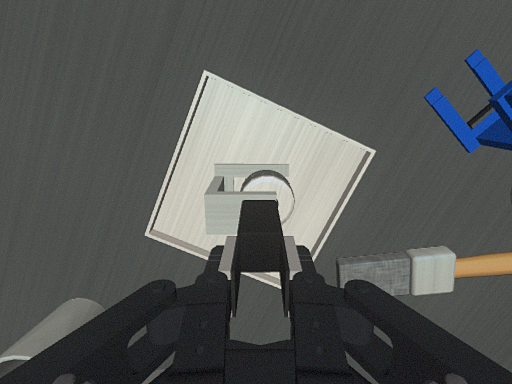

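The puller stands inside the tray with the cap on the fork. I'll ease the downward press, then open the fingers gradually.

Call:
move_arm:
  commands: [0, 0, -0.0003, 0, 0, 0, -0.0004, 0, 0, 0, -0.0004, 0]
  newtons: 30

```text
time_s: 23.3
tool_pos: [519.1, -290.6, 85.2]
tool_rot: [0.001, 0.54, 0.842, -0.003]
force: [-0.8, -0.3, -0.6]
grip_width: 20.6
```

Call:
move_arm:
  commands: [0, 0, 0, 0, 0, 0, 0, 0, 0, 0, 0, 0, 0, 0, 0, 0]
  fingers: 0.034

```text
time_s: 23.7
tool_pos: [519.4, -290.6, 85.4]
tool_rot: [0.001, 0.54, 0.842, -0.003]
force: [-0.3, 0.2, 0.2]
grip_width: 34.0
```

```bash
python3 - <<'E'
from h import *
st(); show('wrist','w18')
E
```

```text
t 23.7 pos [ 519.42 -290.57   85.36] toolx yaw 114.65 tilt [-0.002  -0.0067] F [-0.33  0.19  0.2 ] T [ 0.069  0.014 -0.037] w 34.02 j [ 0.7   0.69 -0.38  1.71  0.34  0.81  0.59]
```

View pics/w18.png

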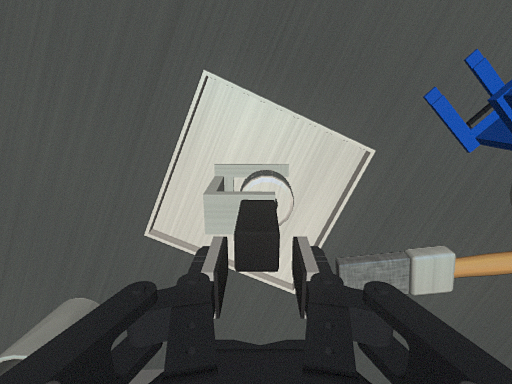

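Released cleanly, and the puller stands with the cap in it. I'll open a bit more and rise straight up.

Call:
move_arm:
  commands: [0, 0, 0, 0, 0, 0, 0, 0, 0, 0, -0.005, 0, 0, 0, -0.015, 0, 0, 0, -0.035, 0, 0, 0, -0.06, 0, 0, 0, -0.09, 0, 0, 0, -0.12, 0, 0, 0, -0.14, 0, 0, 0, -0.15, 0, 0, 0, -0.15, 0, 0, 0, -0.15, 0]
  fingers: 0.06

```text
time_s: 24.95
tool_pos: [519.0, -289.4, 234.5]
tool_rot: [0.0, 0.54, 0.842, -0.004]
force: [-0.3, -0.2, -0.0]
grip_width: 60.0
```

```bash
python3 - <<'E'
from h import *
s,Rt,y=st(); W=show('wrist','w19'); show('scene','s19',(60,240,140,380),3)
show('top','t19',(130,275,120,420),2.6)
E
```

```text
t 24.95 pos [ 518.98 -289.45  234.54] toolx yaw 114.65 tilt [-0.0037 -0.0062] F [-0.35 -0.17 -0.05] T [-0.012 -0.006 -0.03 ] w 60.03 j [ 0.74  0.53 -0.44  1.54  0.25  1.13  0.68]
```

View pics/w19.png

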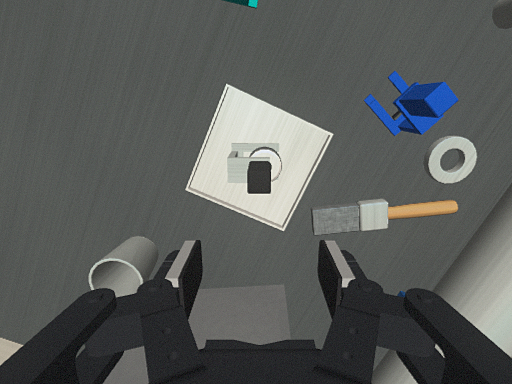

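View pics/s19.png

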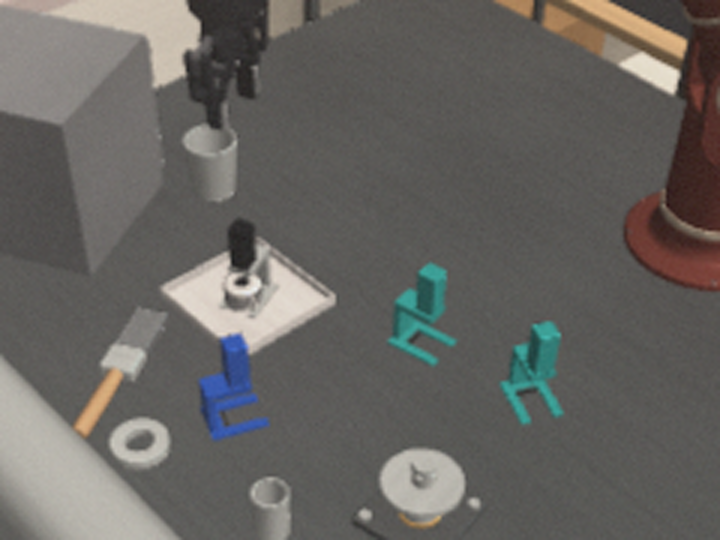

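View pics/t19.png

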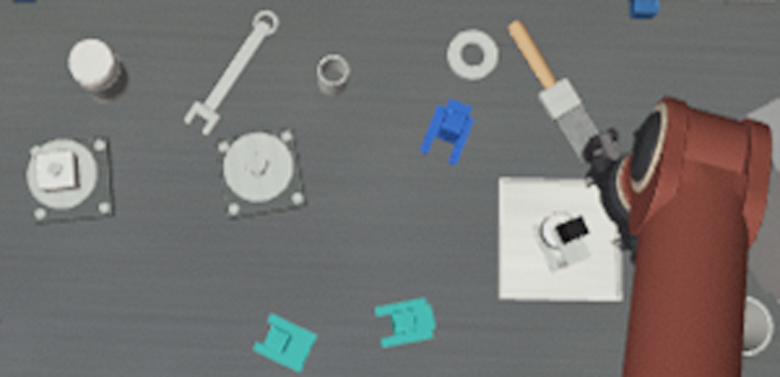

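The wrist, scene and top views all show the puller upright in the tray with the cap on its fork. The neck is bare, the blank and bystanders are where they were, and the gripper is clear.

```bash
python3 - <<'E'
from h import *
st(); print(r.hand_in())
E
```

```text
t 25.1 pos [ 518.83 -289.34  233.86] toolx yaw 114.65 tilt [-0.0047 -0.0054] F [-0.42  0.06 -0.03] T [-0.002  0.029 -0.034] w 60.17 j [ 0.74  0.53 -0.44  1.54  0.25  1.13  0.68]
the job is handed in; nothing more can be done
None
```

The cap is off its stub. The puller stands upright in the tray with the cap still in it, and the job was handed in at 25.1 s of the 72 s allowed.

- **Seating:** I slid the fork into the gap about 1.1 mm above the shoulder and pushed until the stop pressed on the neck at about 5 N. The puller tilted about 2° in the grip at that push and the tips rested lightly on the shoulder, at about 2 N. I backed off to a light contact before pulling.
- **Pull:** The reading reached 10.7 N, including the puller's weight of about 2.5 N, then fell as the cap popped. I raised the cap clear of the neck and carried it slowly to the tray.
- **Placing:** The puller went down about 3 mm from the tray's measured centre. The press on the tray reached about 6 N. I eased that off before opening the fingers.
- **Last checks:** All three camera views showed the cap on the fork, the neck bare, and the blank, look-alikes and visible bystanders undisturbed. The angle block was outside the last close-ups, but the arm never went near it. The gripper was clear, with no force on it.
- **Disagreement:** The top and wrist cameras differed by 3–4 mm on the puller's sideways position. I used the wrist camera for the grasp and the fit.

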